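Make up two wood-painting kits

TASK

Make up the two painting kits, each thing centred on its own painted mark: in the blue tray the red paint pot on the red disc, the pale napkin ring standing on end on the white disc, and the cork sanding block lying flat on the black rectangle and lined up with it; in the wooden tray the orange paint pot on the orange disc and the dark round wooden box upright on the grey disc. Keep the paint pots upright throughout, and leave the green paint pot and the blue egg cup where they are.

Things in the scene. Friction and masses are not known exactly. Their poses are not given: they have to be found in the camera images.
- tray_blue: Blue plastic kit tray, fixed to the table: a shallow open tray 130 mm (its x) by 230 mm (its y) outside, walls 5 mm thick and 14 mm high, inner floor 5 mm above the table. Origin under its centre at table height. Painted flat on its floor, all on its lengthwise centre line (x = 0): a red disc 56 mm across centred at y = +70 mm, a white disc 62 mm across at y = +4 mm, and a black rectangle 48 mm (x) by 70 mm (y) at y = -68 mm.
- tray_wood: Pale wooden kit tray, fixed to the table: a shallow open tray 130 mm (its x) by 230 mm (its y) outside, walls 5 mm thick and 14 mm high, inner floor 5 mm above the table. Origin under its centre at table height. Painted flat on its floor, all on its lengthwise centre line (x = 0): an orange disc 56 mm across centred at y = -50 mm and a grey disc 60 mm across at y = +50 mm.
- pot_red: Sealed plastic paint pot: white cylinder with band and lid in red, 46 mm diameter (lid 47 mm), 54 mm tall. Loose, standing on the table. Origin at the centre of its underside, z up through the lid. Goes on the red disc.
- pot_orange: Sealed plastic paint pot: white cylinder with band and lid in orange, 46 mm diameter (lid 47 mm), 54 mm tall. Loose, standing on the table. Origin at the centre of its underside, z up through the lid. Goes on the orange disc.
- napkin_ring: Plain pale wooden napkin ring, a short open tube standing on end: outer diameter 52 mm, hole 38 mm, 36 mm tall. Loose. Origin at the centre of its underside, z up along the hole. Goes on the white disc.
- cork_block: Cork sanding block lying flat: 60 mm (its x) by 38 mm (its y) by 30 mm tall. Loose. Origin at the centre of its underside. Goes on the black rectangle, its long side along the rectangle's long side.
- trinket_box: Small round dark wooden box with a glued-on lid and a thin brass line round the top: 50 mm diameter, straight sides from 3 to 36 mm height, 42 mm tall to the lid's top, and a 12 mm brass ball knob up to 52 mm. Loose; a single solid piece. Origin at the centre of its underside, z up. Goes on the grey disc.
- pot_green: Sealed plastic paint pot: white cylinder with band and lid in green, 46 mm diameter (lid 47 mm), 54 mm tall. Loose, standing on the table. Origin at the centre of its underside, z up through the lid. Not wanted in either kit: stays where it is.
- egg_cup: Small blue-painted wooden egg cup with a white spot 24 mm across on its flat top (a solid piece): foot 42 mm across, stem 18 mm, bowl 46 mm across, 48 mm tall. Loose. Origin at the centre of its underside, z up. Not wanted in either kit: stays where it is.
Not all that is in view belongs to the job. What is shaped like the trinket_box but pink or purple is not meant.

How it is judged:
At the end, for the whole second after the job is handed in: All five things rest, upright (within 7 degrees) and still, on the floor of the right tray, within 12 mm of their marks along each tray axis; the cork block within 14 degrees of its rectangle's line; the green pot and egg cup within 30 mm of where they started (x of pot_red in the frame of tray_blue between -0.012 and 0.012 m and y of pot_red in the frame of tray_blue between 0.058 and 0.082 m and z of pot_red in the frame of tray_blue between 0.001 and 0.009 m and angle between each of pot_red, napkin_ring, cork_block, pot_orange, trinket_box's own z axis and vertical below 0.12 rad and linear speed of each of pot_red, napkin_ring, cork_block, pot_orange, trinket_box below 0.02 m/s and x of napkin_ring in the frame of tray_blue between -0.012 and 0.012 m and y of napkin_ring in the frame of tray_blue between -0.008 and 0.016 m and z of napkin_ring in the frame of tray_blue between 0.001 and 0.009 m and x of cork_block in the frame of tray_blue between -0.012 and 0.012 m and y of cork_block in the frame of tray_blue between -0.08 and -0.056 m and z of cork_block in the frame of tray_blue between 0.001 and 0.009 m and angle between the x axis of cork_block and the y axis of tray_blue, either way round below 0.25 rad and x of pot_orange in the frame of tray_wood between -0.012 and 0.012 m and y of pot_orange in the frame of tray_wood between -0.062 and -0.038 m and z of pot_orange in the frame of tray_wood between 0.001 and 0.009 m and x of trinket_box in the frame of tray_wood between -0.012 and 0.012 m and y of trinket_box in the frame of tray_wood between 0.038 and 0.062 m and z of trinket_box in the frame of tray_wood between 0.001 and 0.009 m and distance of each of pot_green, egg_cup from where it was at the start of the episode below 0.03 m); the robot touches nothing.
It fails at once if the red paint pot is tipped more than about 45 degrees (angle between pot_red's own z axis and vertical above 0.8 rad).
It fails at once if the orange paint pot is tipped more than about 45 degrees (angle between pot_orange's own z axis and vertical above 0.8 rad).
It fails at once if the green paint pot is shifted more than 30 mm (distance of pot_green from where it was at the start of the episode above 0.03 m).
It fails at once if the egg cup is shifted more than 30 mm (distance of egg_cup from where it was at the start of the episode above 0.03 m).
It also fails if it takes over 125 s, if anything falls off the work surface, if the arm or the gripper's body presses on something with over 40 N, if the wrist force passes 120 N, or if a joint passes its speed limit or range.

ROBOT

A 7-joint arm with a two-finger parallel gripper is mounted at the origin on the work surface. World frame = base frame: x ahead of the robot, y to its left, z up, the work surface at z = 0. Lengths are in m, angles in rad, forces in N, time in s.
With the tool pointing down it reaches from about 0.4 to 0.85 m from the base axis. Payload 6.9 kg.
Tool frame: the origin (TCP) lies at the very end of the fingers, on their centre line; the grasp point (between the pads) lies 19 mm behind it; y points along the fingers, x is the direction in which the jaws open and shut, and the axes are right-handed (so a half turn about y gives the same grasp; the last joint's range is limited). The gripper opens to 85 mm and grips with 20 to 120 N. Pads are 22 mm wide; open, the fingers measure 114 mm over their backs; the gripper's body (76 mm by 85 mm) begins 54 mm behind the grasp point. The pads swing forward as they close: fully open they stand 13 mm farther back than shut.
Start: joints at [-0.999, 0.507, -0.238, 1.5, 0.126, 1.149, -0.155], TCP at [0.281, 0.558, 0.231] pointing down, gripper open.
Joint ranges: [-3.08, 3.08], [-0.24, 2.05], [-1.43, 1.35], [0, 2.5], [-1.52, 4.66], [0.17, 1.96], [-2.89, 2.89]. Speed limits (rad/s): [2.39, 2.39, 3.14, 3.14, 3.14, 3.14, 3.14].

INTERFACE

Orientations are given as a unit quaternion [x, y, z, w].
In Python, from rig import env gives the robot as it stands.
- The arm moves only by the tool carry_out, never from a script. Its argument "motion" is a list that holds one entry, the list of rows, each a list of 6 numbers: the shift along the world's x, y, z in mm, then the turn, a rotation vector about the world's x, y, z in rad. A call has 1 to 20 rows; each row shifts and turns the pose as measured when the row begins; what a row does not reach is not made up. A row lasts 1/10 s, in which the tool goes at most 50 mm and 8.59 degrees, less where a joint would pass 70% of its speed; a pose out of reach is approached as far as the arm can. A call is refused whole if a number of a shift passes 50 or a number of a turn 0.15, either way. A call with a gripper value outside its range is refused whole. "grip" is the closure in counts, from 0 (fully open) to 255 (shut), set as the call begins (left out, the last holds). The fingers move at their own pace and stop on an object; "squeeze" is the grip in N (left out, the last holds). Time passes only in rows, so rows that do not move let the fingers close. It gives the time, the measured TCP pose, the force and the opening at its end, in the units of the state.
- env.read_state(): the state, without advancing time (a new reading comes with each control period).
- env.get_image(name): name is "scene" or "top" or "wrist"; returns (picture, depth): 480x640x3 uint8, red, green, blue; 480x640 float32, m along the optical axis (not along the pixel's ray), 0 where there is no reading.
- env.camera_model(name): a dict with "camera_matrix" (3x3 intrinsics, pixels), "distortion" ([k1, k2, p1, p2, k3] as OpenCV has them; the pictures are not rectified), "R" (3x3) and "t" (3): a world point X has camera coordinates R X + t; the wrist camera has in their place "hand_eye" (4x4, takes a point from camera to tool coordinates, whose origin is the TCP and whose axes are the tool frame's). Camera axes: x right, y down, z forward; pixel columns grow to the right and rows downward; lengths in m; the calibration is good to about 2 mm. A picture is of the moment at which its call begins: read the wrist's pose just before it. camera_model takes no time and is no camera call.
- env.sign_off(): hands the job in, once; it reports no verdict.
The state is a dict: "time": time; "qpos": joint angles; "qvel": joint speeds; "tau": joint torques, N m; "ee_pos": TCP position; "eef_rot": TCP orientation; "contact_force": force on the tool from outside, world axes, zero at the start; "wrist_torque": the same for the moment, N m; "gripper_width": finger opening in m.
Only numpy, scipy, OpenCV 4.12 (cv2) and the standard library are available. Lean on these libraries where they do the work, as an engineer would, in place of code of your own. Each camera call takes 0.05 s, during which the arm holds its last target.

## Working session

There is one attempt and no reset: what is moved stays moved. The work goes in short steps, Python scripts to look and compute and a tool call to move; the robot and the scene stay as the last step left them, time stands still between calls to the robot, and variables do not carry over. Pictures are saved under pics/ and viewed, and the job is handed in when it is done.

Besides the shell and the picture viewer there is one more tool, called after "Emit:" as name(argument=value, ...) on one line, values as JSON. carry_out: Moves the arm, as the interface text tells. Its arguments: {"type":"object","properties":{"motion":{"type":"array"},"grip":{"type":"number"},"squeeze":{"type":"number"}},"required":["motion"]}

```bash
mkdir -p pics; ls; python3 - <<'E'
from rig import env
import cv2,json
s=env.read_state(); print(s)
for n in ("scene","top","wrist"):
    im,d=env.get_image(n); cv2.imwrite(f"pics/{n}0.png",im[:,:,::-1])
    print(n,d.min(),d.max()); print(env.camera_model(n))
E
```

```text
pics
{'time': 0.0, 'qpos': array([-0.99850699,  0.50830598, -0.23749007,  1.50114571,  0.12566686,
        1.14889607, -0.15478754]), 'qvel': array([-1.02806570e-03,  1.92791249e-03,  4.12668751e-04,  9.60739058e-04,
       -6.66992759e-04,  1.50639183e-04,  4.03291283e-05]), 'tau': array([ 3.26972831e-04, -6.20584702e+01, -2.18590580e+00, -2.49650431e+01,
        1.29197704e-02,  1.21903440e-02,  6.34878731e-06]), 'ee_pos': array([0.28111141, 0.55764201, 0.2304438 ]), 'eef_rot': array([ 0.60242223,  0.37026992, -0.37132754, -0.60175037]), 'contact_force': array([ 0.18534556, -0.83405298,  0.4397868 ]), 'wrist_torque': array([ 0.00964352,  0.03143388, -0.0024034 ]), 'gripper_width': 0.08511180191688819}
scene 0.0 3.9982152
{'camera_matrix': array([[621.8728574 ,   0.        , 321.2758094 ],
       [  0.        , 621.8728574 , 234.91171295],
       [  0.        ,   0.        ,   1.        ]]), 'distortion': array([-0.07235199,  0.        ,  0.        ,  0.        ,  0.        ]), 'R': array([[-0.7510089 ,  0.66029117, -0.00109965],
       [ 0.44384242,  0.50358773, -0.74121744],
     
[... 510 characters left out ...]
, -0.99560727]]), 't': array([-0.02625139,  0.60004441,  1.07822674])}
wrist 0.0 1.1640439
{'camera_matrix': array([[423.30930843,   0.        , 327.20376506],
       [  0.        , 423.30930843, 236.35804171],
       [  0.        ,   0.        ,   1.        ]]), 'distortion': array([0.01583369, 0.        , 0.        , 0.        , 0.        ]), 'hand_eye': array([[ 9.99999255e-01, -1.16101672e-03,  3.76381107e-04,
         3.68915945e-05],
       [-7.08296698e-04, -3.00908013e-01,  9.53652906e-01,
        -1.42420187e-01],
       [-9.93950877e-04, -9.53652463e-01, -3.00908611e-01,
         7.76918412e-02],
       [ 0.00000000e+00,  0.00000000e+00,  0.00000000e+00,
         1.00000000e+00]])}
```

View pics/top0.png

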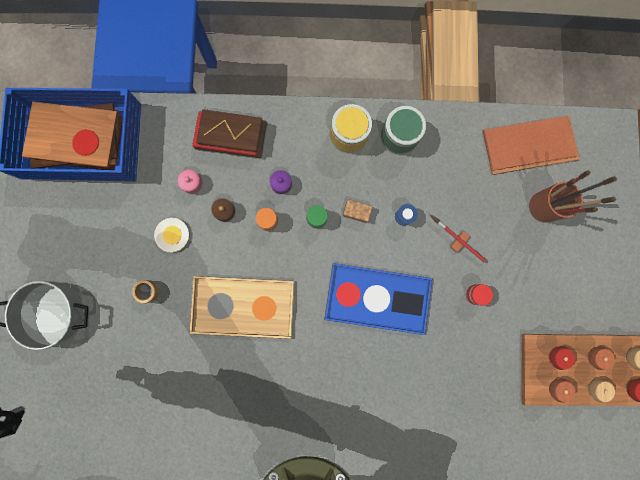

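View pics/scene0.png

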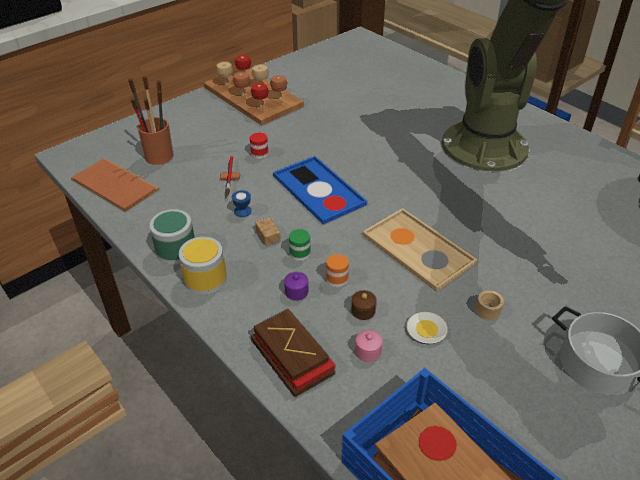

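View pics/wrist0.png

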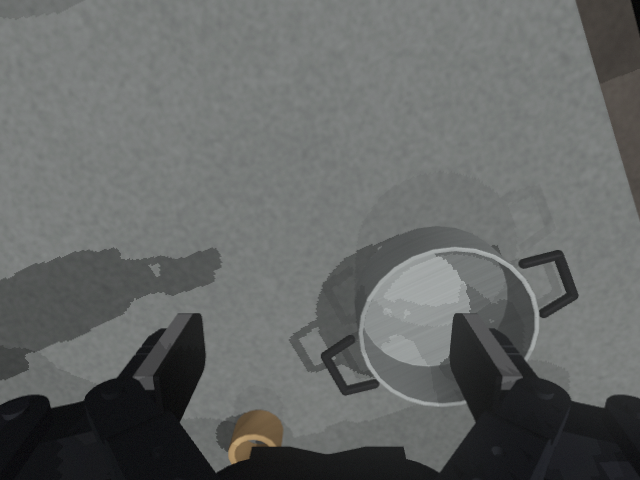

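Top view: the trinket_box-shaped candidates are dark brown (222,209), pink (189,181) and purple (281,182). The dark brown one with the brass knob fits; the other two are excluded by colour. The red discs are at (348,294) in the blue tray and (85,143) on the crate boards. I want the blue tray one. The red pot is at (481,295), orange pot (266,218), ring (144,291) and cork (357,210). I'll confirm with a crop and measure.

```bash
cat > h.py <<'E'
from rig import env
import cv2,numpy as np
from scipy.spatial.transform import Rotation as Ro
def top_ray(px,z,name="top"):
    c=env.camera_model(name); px=np.atleast_2d(np.float64(px)).reshape(-1,1,2)
    u=cv2.undistortPoints(px,c["camera_matrix"],np.array(c["distortion"]))[:,0]
    R,t=np.array(c["R"]),np.array(c["t"]); o=-R.T@t
    d=np.c_[u,np.ones(len(u))]@R
    return o+d*((z-o[2])/d[:,2])[:,None]
def wcam(s):
    c=env.camera_model("wrist"); H=c["hand_eye"]
    R=Ro.from_quat(s["eef_rot"]).as_matrix()
    return R@H[:3,:3], R@H[:3,3]+s["ee_pos"]
def wrist_ray(px,z,s):
    c=env.camera_model("wrist"); px=np.atleast_2d(np.float64(px)).reshape(-1,1,2)
    u=cv2.undistortPoints(px,c["camera_matrix"],np.array(c["distortion"]))[:,0]
    Rc,o=wcam(s); d=np.c_[u,np.ones(len(u))]@Rc.T
    return o+d*((z-o[2])/d[:,2])[:,None]
def cloud(d,name="top",s=None):
    h,w=d.shape; c=env.camera_model(name)
    g=np.stack(np.meshgrid(np.arange(w),np.arange(h)),-1).reshape(-1,1,2).astype(float)
    u=cv2.undistortPoints(g,c["camera_matrix"],np.array(c["distortion"]))[:,0]
    P=np.c_[u,np.ones(len(u))]*d.reshape(-1,1)
    if s is None: W=(P-np.array(c["t"]))@np.array(c["R"])
    else:
        Rc,o=wcam(s); W=P@Rc.T+o
    W[d.reshape(-1)==0]=np.nan
    return W.reshape(h,w,3)
E
python3 - <<'E'
from h import *
im,d=env.get_image("top"); W=cloud(d); np.savez("top0.npz",im=im,d=d,W=W)
cv2.imwrite("pics/crop0.png",cv2.resize(im[160:345,120:510,::-1],None,fx=2,fy=2,interpolation=cv2.INTER_CUBIC))
print("table z",np.nanmedian(W[230:260,300:350,2]))
objs=dict(pot_red=(481,295,.054),pot_orange=(266,218,.054),pot_green=(317,215,.054),trinket=(222,209,.042),ring=(144,291,.036),cork=(357,210,.030),egg=(407,214,.048),pink=(189,181,.042),purple=(281,182,.042))
for n,(u,v,h) in objs.items():
    w=W[v-22:v+23,u-22:u+23].reshape(-1,3); z=w[:,2]
    m=(abs(z-h)<.006); p=w[m]
    lo,hi=p[:,:2].min(0),p[:,:2].max(0)
    print(n,"n",m.sum(),"zmax %.3f"%np.nanmax(z),"mid",np.round((lo+hi)/2,4),"ext",np.round(hi-lo,4),"medz %.4f"%np.median(p[:,2]),"ray",np.round(top_ray((u,v),h)[0,:2],4))
E
```

```text
table z -0.0005271733603262594
pot_red n 358 zmax 0.061 mid [ 0.4874 -0.3786] ext [0.0464 0.0481] medz 0.0533 ray [ 0.4864 -0.3761]
pot_orange n 334 zmax 0.061 mid [0.6471 0.1067] ext [0.043  0.0452] medz 0.0536 ray [0.646  0.1044]
pot_green n 343 zmax 0.058 mid [ 0.656  -0.0064] ext [0.0456 0.0447] medz 0.0533 ray [ 0.6556 -0.0086]
trinket n 307 zmax 0.054 mid [0.6675 0.206 ] ext [0.0482 0.0459] medz 0.0401 ray [0.6656 0.2051]
ring n 213 zmax 0.039 mid [0.4776 0.3757] ext [0.0494 0.0492] medz 0.0346 ray [0.4777 0.3732]
cork n 431 zmax 0.036 mid [ 0.6736 -0.1002] ext [0.0496 0.0639] medz 0.0293 ray [ 0.6729 -0.0997]
egg n 316 zmax 0.055 mid [ 0.6663 -0.2121] ext [0.0457 0.0445] medz 0.0477 ray [ 0.664  -0.2108]
pink n 300 zmax 0.055 mid [0.7311 0.2862] ext [0.0471 0.0464] medz 0.0395 ray [0.7278 0.2827]
purple n 299 zmax 0.054 mid [0.7351 0.0782] ext [0.0486 0.0478] medz 0.0399 ray [0.7306 0.0744]
```

View pics/crop0.png

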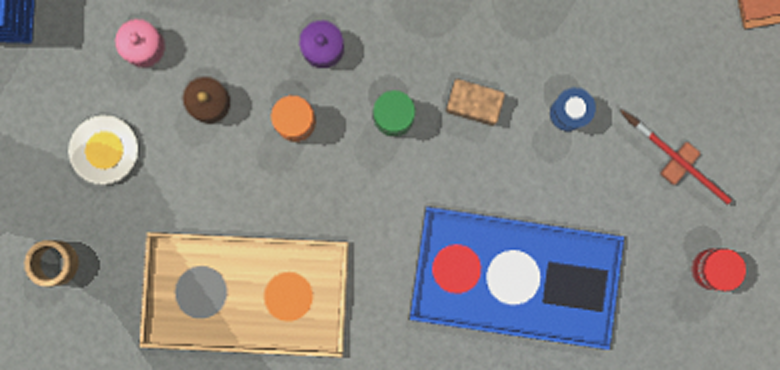

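The crop shows the dark box with its brass knob at crop (206,99), so that is the trinket_box. Next: the marks and the cork angle.

```bash
python3 - <<'E'
from h import *
z=np.load("top0.npz"); im=z["im"]; W=z["W"]
hsv=cv2.cvtColor(im,cv2.COLOR_RGB2HSV).astype(int); H,S,V=hsv[...,0],hsv[...,1],hsv[...,2]
def roi(x0,y0,x1,y1):
    m=np.zeros(H.shape,bool); m[y0:y1,x0:x1]=1; return m
red=((H<8)|(H>172))&(S>150)&roi(330,275,365,315)
white=(S<40)&(V>150)&roi(358,278,395,318)
black=(V<60)&roi(388,285,428,318)
orange=(H>5)&(H<16)&(S>170)&roi(245,288,285,328)
grey=(S<60)&roi(200,288,240,325)
def show(n,m,zz):
    c=max(cv2.findContours(m.astype(np.uint8),0,cv2.CHAIN_APPROX_NONE)[0],key=cv2.contourArea)
    hull=cv2.convexHull(c); mm=np.zeros(H.shape,np.uint8); cv2.drawContours(mm,[hull],-1,1,-1)
    v,u=np.nonzero(mm); p=top_ray(np.c_[u,v],zz)[:,:2]
    (cx,cy),(a,b),ang=cv2.minAreaRect((p*1000).astype(np.float32))
    print(n,np.round((u.mean(),v.mean()),1),"cen",np.round(p.mean(0),4),"rect",round(cx,1),round(cy,1),round(a,1),round(b,1),round(ang,1))
    return p.mean(0)
P={n:show(n,m,.005) for n,m in dict(red=red,white=white,black=black,orange=orange,grey=grey).items()}
for a,b in (("red","black"),("red","white"),("white","black"),("grey","orange")):
    dv=P[a]-P[b]; print(a,b,np.linalg.norm(dv),"y-axis deg",np.degrees(np.arctan2(dv[1],dv[0])))
# trays outlines
bl=(H>100)&(H<125)&(S>120)&roi(318,255,440,340)
show("bluetray",bl,.014)
# cork
ck=(abs(W[...,2]-.03)<.006)&roi(335,190,380,230)
show("cork",ck,.03)
E
```

```text
red [347.8 293.9] cen [ 0.4819 -0.084 ] rect 481.8 -83.4 50.2 52.9 1.2
white [376.2 298.2] cen [ 0.4736 -0.1494] rect 473.5 -149.6 59.9 58.6 46.2
black [416. 314.] cen [ 0.4394 -0.2417] rect 439.4 -241.7 0.0 9.3 1.1
orange [263.9 309. ] cen [0.4432 0.107 ] rect 442.1 106.8 43.1 50.2 1.7
grey [220.  305.6] cen [0.4484 0.2074] rect 448.7 207.6 57.0 54.9 2.1
red black 0.1633711453485335 y-axis deg 74.92196251297584
red white 0.06592099829693279 y-axis deg 82.80707371234975
white black 0.09848949662173663 y-axis deg 69.65352183396523
grey orange 0.10058768427978494 y-axis deg 87.04212873300943
bluetray [378.3 298.8] cen [ 0.4726 -0.1532] rect 472.9 -153.4 231.8 131.3 82.7
cork [357.3 210. ] cen [ 0.673  -0.1005] rect 673.1 -100.6 61.7 40.0 75.4
```

```bash
python3 - <<'E'
from h import *
s=env.read_state(); print(np.round(Ro.from_quat(s["eef_rot"]).as_matrix(),3))
z=np.load("top0.npz"); im=z["im"]; W=z["W"]
# wood tray outline at wall-top height from the depth
m=(W[...,2]>.009)&(W[...,2]<.019); m[:270]=0; m[345:]=0; m[:,:180]=0; m[:,305:]=0
p=(W[m][:,:2]*1000).astype(np.float32); print("wood",cv2.minAreaRect(p),len(p))
hsv=cv2.cvtColor(im,cv2.COLOR_RGB2HSV)
for x0 in range(250,280,3): print(hsv[308,x0],end=" ")
for (a,b,h0,h1,s0) in ((245,288,4,14,190),):
    r=hsv[288:328,245:285]; mm=(r[...,0]>=h0)&(r[...,0]<=h1)&(r[...,1]>s0)
    v,u=np.nonzero(mm); q=top_ray(np.c_[u+245,v+288],.005); print(len(u),q.mean(0),np.ptp(q,axis=0))
r=hsv[285:325,385:430,2]; print(np.round(r[::4,::4]))
E
```

```text
[[ 0.45  -0.    -0.893]
 [ 0.893 -0.001  0.45 ]
 [-0.001 -1.    -0.   ]]
wood ((447.2384338378906, 157.48236083984375), (229.3937530517578, 130.6430206298828), 88.64398193359375) 804
[ 18  96 233] [ 13 174 231] [ 13 171 231] [ 13 170 230] [ 13 174 229] [ 13 170 231] [ 13 172 230] [ 13 170 231] [ 13 170 230] [ 17 101 229] Traceback (most recent call last):
  File "<stdin>", line 11, in <module>
  File "h.py", line 6, in top_ray
    u=cv2.undistortPoints(px,c["camera_matrix"],np.array(c["distortion"]))[:,0]
      ~~~~~~~~~~~~~~~~~~~^^^^^^^^^^^^^^^^^^^^^^^^^^^^^^^^^^^^^^^^^^^^^^^^^
cv2.error: OpenCV(4.12.0) /io/opencv/modules/calib3d/src/undistort.dispatch.cpp:347: error: (-215:Assertion failed) CV_IS_MAT(_src) && CV_IS_MAT(_dst) && (_src->rows == 1 || _src->cols == 1) && (_dst->rows == 1 || _dst->cols == 1) && _src->cols + _src->rows - 1 == _dst->rows + _dst->cols - 1 && (CV_MAT_TYPE(_src->type) == CV_32FC2 || CV_MAT_TYPE(_src->type) == CV_64FC2) && (CV_MAT_TYPE(_dst->type) == CV_32FC2 || CV_MAT_TYPE(_dst->type) == CV_64FC2) in function 'cvUndistortPointsInternal'
```

```bash
python3 - <<'E'
from h import *
im=np.load("top0.npz")["im"]; hsv=cv2.cvtColor(im,cv2.COLOR_RGB2HSV)
def rep(n,x0,y0,x1,y1,f):
    r=hsv[y0:y1,x0:x1].astype(int); m=f(r[...,0],r[...,1],r[...,2]); v,u=np.nonzero(m)
    q=top_ray(np.c_[u+x0,v+y0],.005); print(n,len(u),q.mean(0)[:2],cv2.minAreaRect((q[:,:2]*1000).astype(np.float32)))
rep("orange",245,288,285,328,lambda h,s,v:(h<16)&(s>140))
rep("black",388,285,428,320,lambda h,s,v:(v<60)&(s<120))
rep("grey",200,288,240,325,lambda h,s,v:s<60)
E
```

```text
orange 465 [0.44583772 0.10756223] ((445.5204162597656, 107.99928283691406), (54.49454879760742, 52.523780822753906), 1.7155238389968872)
black 24 [ 0.44671234 -0.22609377] ((449.13726806640625, -228.0453338623047), (33.31049346923828, 76.7664794921875), 25.78515625)
grey 531 [0.44832068 0.20733113] ((448.70648193359375, 207.55337524414062), (56.92850875854492, 54.925411224365234), 2.1043989658355713)
```

Heights and sizes agree with what was given. Marks: red (.482,-.084), white (.473,-.149), black (.464,-.221), orange (.446,.108), grey (.4485,.207). The blue tray x axis is at about -7°, the wood tray about -1.5°. I'll do the ring first, turning the jaws to about -7° yaw, which suits every pick.

Emit:
carry_out(motion=[[[20,-18,0,0,0,-0.123],[20,-18,0,0,0,-0.123],[20,-18,0,0,0,-0.123],[20,-18,0,0,0,-0.123],[20,-18,0,0,0,-0.123],[20,-18,0,0,0,-0.123],[20,-18,0,0,0,-0.123],[20,-18,0,0,0,-0.123],[20,-18,0,0,0,-0.123],[17,-20,0,0,0,-0.123],[0,0,0,0,0,0]]], grip=45, squeeze=30)

```text
time: 1.3
ee_pos: [0.4821, 0.3674, 0.2286]
eef_rot: [-0.704, 0.062, -0.06, 0.705]
contact_force: [0.4, -1.1, -0.2]
gripper_width: 0.0705
```

```bash
cat >> h.py <<'E'
def st(goal=None,yaw=-7.3):
    s=env.read_state(); R=Ro.from_quat(s["eef_rot"]).as_matrix()
    y=np.degrees(np.arctan2(R[1,0],R[0,0]))
    print("t %.2f"%s["time"],"tcp",np.round(s["ee_pos"]*1000,1),"yaw %.1f"%y,"down",np.round(R[:,1],3),"F",np.round(s["contact_force"],1),"w %.4f"%s["gripper_width"],"q1,7",np.round(s["qpos"][[0,6]],2))
    if goal is not None:
        # tilt fix: rotation to the wanted upright frame
        a=np.radians(yaw); x=np.array([np.cos(a),np.sin(a),0]); yv=np.array([0,0,-1.]); G=np.c_[x,yv,np.cross(x,yv)]
        print("need mm",np.round(np.array(goal)*1000-s["ee_pos"]*1000,1),"rotvec",np.round(Ro.from_matrix(G@R.T).as_rotvec(),4))
    return s
E
python3 - <<'E'
from h import *
s=st((.4776,.3757,.230))
im,d=env.get_image("wrist"); cv2.imwrite("pics/w1.png",im[:,:,::-1])
W=cloud(d,"wrist",s); m=(abs(W[...,2]-.036)<.005)&(np.hypot(W[...,0]-.4776,W[...,1]-.3757)<.05)
p=W[m]; print(m.sum(),(p.min(0)+p.max(0))/2,np.ptp(p,axis=0))
E
```

```text
t 1.30 tcp [482.1 367.4 228.6] yaw -9.9 down [-0.002  0.001 -1.   ] F [ 0.4 -1.1 -0.2] w 0.0705 q1,7 [-0.77 -0.8 ]
need mm [-4.5  8.3  1.4] rotvec [-0.0011 -0.0021  0.046 ]
1515 [0.47782764 0.37652366 0.03451968] [0.05110703 0.05142751 0.00680018]
```

View pics/w1.png

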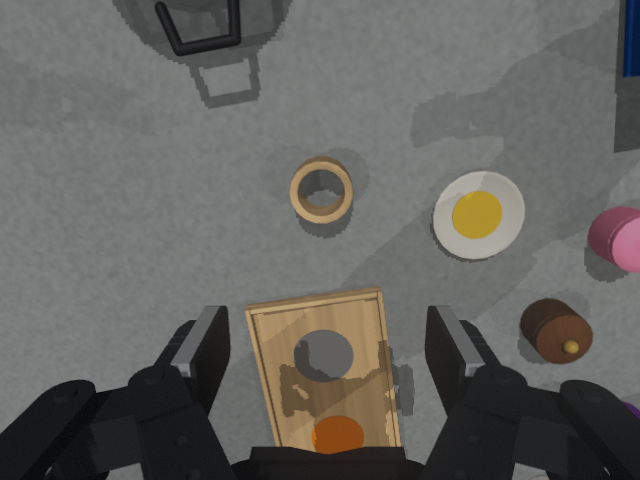

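The wrist view shows the ring at (321,190). It agrees with the top view to within 1 mm. Going down on it.

Emit:
carry_out(motion=[[[-4,9,-20,0,0,0.046],[0,0,-30,0,0,0],[0,0,-30,0,0,0],[0,0,-30,0,0,0],[0,0,-30,0,0,0],[0,0,-25,0,0,0],[0,0,-20,0,0,0],[0,0,-15,0,0,0],[0,0,0,0,0,0]]])

```text
time: 2.25
ee_pos: [0.4677, 0.3895, 0.0218]
eef_rot: [-0.702, 0.036, -0.03, 0.71]
contact_force: [-0.9, -0.4, -0.2]
gripper_width: 0.0702
```

```bash
python3 - <<'E'
from h import *
st((.4778,.3762,.010))
E
```

```text
t 2.25 tcp [467.7 389.5  21.8] yaw -5.3 down [-0.007  0.012 -1.   ] F [-0.9 -0.4 -0.2] w 0.0702 q1,7 [-0.76 -0.74]
need mm [ 10.1 -13.3 -11.8] rotvec [-0.0119 -0.007  -0.0342]
```

The descent drifted sideways by about 10–13 mm. Correcting before I close.

Emit:
carry_out(motion=[[[10,-13,0,-0.012,-0.007,-0.034],[0,0,-6,0,0,0],[0,0,-6,0,0,0],[0,0,0,0,0,0]]])

```text
time: 2.65
ee_pos: [0.4785, 0.3774, 0.0112]
eef_rot: [-0.705, 0.044, -0.046, 0.706]
contact_force: [-0.9, -0.5, 1.1]
gripper_width: 0.0702
```

```bash
python3 - <<'E'
from h import *
st((.4778,.3762,.010))
E
```

```text
t 2.65 tcp [478.5 377.4  11.2] yaw -7.3 down [ 0.002  0.001 -1.   ] F [-0.9 -0.5  1.1] w 0.0702 q1,7 [-0.76 -0.75]
need mm [-0.7 -1.2 -1.2] rotvec [-0.0015  0.0021 -0.0002]
```

Emit:
carry_out(motion=[[[0,0,0,0,0,0],[0,0,0,0,0,0],[0,0,0,0,0,0],[0,0,0,0,0,0],[0,0,0,0,0,0],[0,0,15,0,0,0],[0,0,25,0,0,0],[0,0,30,0,0,0],[0,0,30,0,0,0],[0,0,0,0,0,0]]], grip=255, squeeze=35)

```text
time: 3.65
ee_pos: [0.4775, 0.3774, 0.1145]
eef_rot: [-0.705, 0.044, -0.045, 0.706]
contact_force: [0.6, 0.1, -0.8]
gripper_width: 0.0504
```

```bash
python3 - <<'E'
from h import *
st((.473,-.149,.110))
E
```

```text
t 3.65 tcp [477.5 377.4 114.5] yaw -7.2 down [ 0.001  0.001 -1.   ] F [ 0.6  0.1 -0.8] w 0.0504 q1,7 [-0.77 -0.77]
need mm [  -4.5 -526.4   -4.5] rotvec [-0.001   0.0006 -0.0012]
```

Emit:
carry_out(motion=[[[0,-28,0,0,0,0],[0,-28,0,0,0,0],[0,-28,0,0,0,0],[0,-28,0,0,0,0],[0,-28,0,0,0,0],[0,-28,0,0,0,0],[0,-28,0,0,0,0],[0,-28,0,0,0,0],[0,-28,0,0,0,0],[0,-28,0,0,0,0],[0,-28,0,0,0,0],[0,-28,0,0,0,0],[0,-28,0,0,0,0],[0,-28,0,0,0,0],[0,-28,0,0,0,0],[0,-28,0,0,0,0],[0,-28,0,0,0,0],[0,-28,0,0,0,0],[0,0,0,0,0,0]]])

```text
time: 5.55
ee_pos: [0.4683, -0.1446, 0.1058]
eef_rot: [-0.705, 0.045, -0.04, 0.706]
contact_force: [0.0, -0.8, -0.3]
gripper_width: 0.0504
```

```bash
python3 - <<'E'
from h import *
st((.473,-.149,.110))
E
```

```text
t 5.55 tcp [ 468.3 -144.6  105.8] yaw -6.9 down [-0.008  0.001 -1.   ] F [ 0.  -0.8 -0.3] w 0.0504 q1,7 [0.19 0.19]
need mm [ 4.7 -4.4  4.2] rotvec [-0.0015 -0.0081 -0.0069]
```

Emit:
carry_out(motion=[[[5,-4,0,0,-0.008,-0.007],[0,0,-25,0,0,0],[0,0,-25,0,0,0],[0,0,-15,0,0,0],[0,0,0,0,0,0]]])

```text
time: 6.05
ee_pos: [0.4752, -0.1467, 0.0381]
eef_rot: [-0.705, 0.044, -0.046, 0.707]
contact_force: [-0.6, -0.0, -0.2]
gripper_width: 0.0508
```

```bash
python3 - <<'E'
from h import *
s=st((.473,-.149,.0165))
im,d=env.get_image("wrist"); cv2.imwrite("pics/w2.png",im[:,:,::-1])
E
```

```text
t 6.05 tcp [ 475.2 -146.7   38.1] yaw -7.3 down [ 0.003  0.002 -1.   ] F [-0.6 -0.  -0.2] w 0.0508 q1,7 [0.21 0.2 ]
need mm [ -2.2  -2.3 -21.6] rotvec [-0.0025  0.0034 -0.0002]
```

View pics/w2.png

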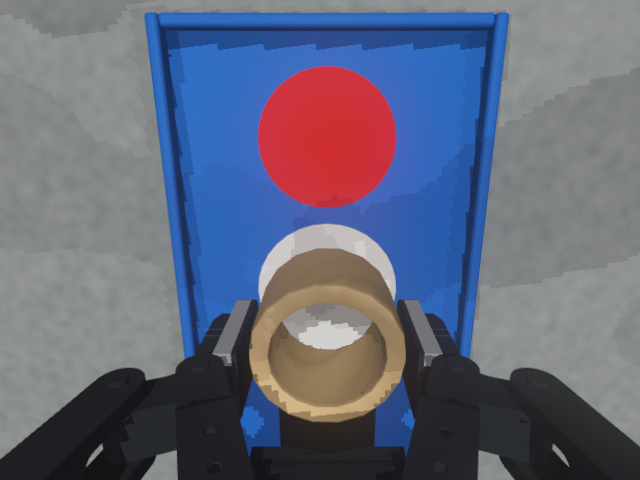

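The ring is held square over the white disc, and the red disc is at (327,137). Lowering it, then releasing.

Emit:
carry_out(motion=[[[-2,-2,-12,0,0,0],[0,0,-7,0,0,0],[0,0,-3,0,0,0],[0,0,0,0,0,0]]])

```text
time: 6.5
ee_pos: [0.476, -0.1475, 0.0187]
eef_rot: [-0.705, 0.041, -0.047, 0.707]
contact_force: [0.7, -0.7, 0.4]
gripper_width: 0.0505
```

```bash
python3 - <<'E'
from h import *
s=st((.473,-.149,.0165))
E
```

```text
t 6.50 tcp [ 476.  -147.5   18.7] yaw -7.2 down [ 0.009  0.002 -1.   ] F [ 0.7 -0.7  0.4] w 0.0505 q1,7 [0.22 0.21]
need mm [-3.  -1.5 -2.2] rotvec [-0.0019  0.0085 -0.0025]
```

Release by opening to 70 mm, then lift.

Emit:
carry_out(motion=[[[-3,-1,-2,0,0.008,0],[0,0,0,0,0,0]]])

```text
time: 6.7
ee_pos: [0.4735, -0.1486, 0.0175]
eef_rot: [-0.705, 0.044, -0.045, 0.706]
contact_force: [0.1, 0.6, 0.6]
gripper_width: 0.0507
```

Emit:
carry_out(motion=[[[0,0,0,0,0,0],[0,0,0,0,0,0],[0,0,0,0,0,0],[0,0,15,0,0,0],[0,0,25,0,0,0],[0,0,30,0,0,0],[0,0,30,0,0,0],[0,0,0,0,0,0]]], grip=60)

```text
time: 7.5
ee_pos: [0.4728, -0.1485, 0.1211]
eef_rot: [-0.705, 0.044, -0.044, 0.706]
contact_force: [0.3, -0.4, 0.1]
gripper_width: 0.0651
```

```bash
python3 - <<'E'
from h import *
s=st((.4874,-.3786,.12))
E
```

```text
t 7.50 tcp [ 472.8 -148.5  121.1] yaw -7.2 down [ 0.     0.002 -1.   ] F [ 0.3 -0.4  0.1] w 0.0651 q1,7 [0.2  0.19]
need mm [  14.6 -230.1   -1.1] rotvec [-0.0019  0.0001 -0.0022]
```

Emit:
carry_out(motion=[[[2,-29,0,0,0,0],[2,-29,0,0,0,0],[2,-29,0,0,0,0],[2,-29,0,0,0,0],[2,-29,0,0,0,0],[2,-29,0,0,0,0],[2,-29,0,0,0,0],[1,-29,0,0,0,0],[0,0,0,0,0,0]]])

```text
time: 8.4
ee_pos: [0.4858, -0.3869, 0.1169]
eef_rot: [-0.704, 0.043, -0.042, 0.707]
contact_force: [-0.5, 0.2, -0.5]
gripper_width: 0.0657
```

```bash
python3 - <<'E'
from h import *
s=st((.4874,-.3786,.020))
im,d=env.get_image("wrist"); cv2.imwrite("pics/w3.png",im[:,:,::-1])
W=cloud(d,"wrist",s); m=(abs(W[...,2]-.054)<.004)&(np.hypot(W[...,0]-.4874,W[...,1]+.3786)<.04)
p=W[m]; print(m.sum(),(p.min(0)+p.max(0))/2,np.ptp(p,axis=0))
E
```

```text
t 8.40 tcp [ 485.8 -386.9  116.9] yaw -6.9 down [-0.002  0.005 -1.   ] F [-0.5  0.2 -0.5] w 0.0657 q1,7 [0.59 0.57]
need mm [  1.6   8.3 -96.9] rotvec [-0.0047 -0.0021 -0.0075]
6121 [ 0.4883402  -0.37882111  0.05296203] [0.04638408 0.04667444 0.00591164]
```

View pics/w3.png

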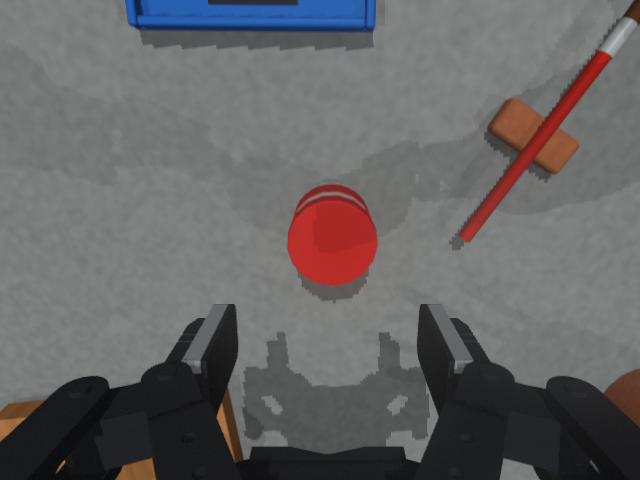

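The red pot is at (332,240), at (.488,-.379). Both views agree. Descending in two stages.

Emit:
carry_out(motion=[[[2,8,-7,-0.005,-0.002,-0.007],[0,0,-20,0,0,0],[0,0,-15,0,0,0],[0,0,0,0,0,0]]])

```text
time: 8.85
ee_pos: [0.4891, -0.3684, 0.0709]
eef_rot: [-0.704, 0.043, -0.043, 0.708]
contact_force: [-0.3, 0.2, 0.1]
gripper_width: 0.0654
```

```bash
python3 - <<'E'
from h import *
s=st((.488,-.3787,.020))
E
```

```text
t 8.85 tcp [ 489.1 -368.4   70.9] yaw -7.0 down [-0.001  0.006 -1.   ] F [-0.3  0.2  0.1] w 0.0654 q1,7 [0.56 0.55]
need mm [ -1.1 -10.3 -50.9] rotvec [-0.0063 -0.0008 -0.0055]
```

Emit:
carry_out(motion=[[[-1,-9,0,-0.006,0,-0.005],[0,0,0,0,0,0],[0,0,-20,0,0,0],[0,0,-20,0,0,0],[0,0,-8,0,0,0],[0,0,0,0,0,0]]])

```text
time: 9.45
ee_pos: [0.4911, -0.3762, 0.0255]
eef_rot: [0.707, -0.042, 0.046, -0.705]
contact_force: [-0.0, -1.3, -0.9]
gripper_width: 0.0655
```

```bash
python3 - <<'E'
from h import *
s=st((.488,-.3787,.020))
E
```

```text
t 9.45 tcp [ 491.1 -376.2   25.5] yaw -7.1 down [ 0.005 -0.003 -1.   ] F [-0.  -1.3 -0.9] w 0.0655 q1,7 [0.57 0.56]
need mm [-3.1 -2.5 -5.5] rotvec [ 0.003   0.0045 -0.003 ]
```

Emit:
carry_out(motion=[[[-3,-2,-5,0.003,0.004,-0.003],[0,0,0,0,0,0]]])

```text
time: 9.65
ee_pos: [0.4885, -0.3789, 0.0217]
eef_rot: [0.706, -0.045, 0.046, -0.705]
contact_force: [-0.2, -0.1, 0.1]
gripper_width: 0.0655
```

Emit:
carry_out(motion=[[[0,0,0,0,0,0],[0,0,0,0,0,0],[0,0,0,0,0,0],[0,0,0,0,0,0],[0,0,0,0,0,0],[0,0,15,0,0,0],[0,0,25,0,0,0],[0,0,25,0,0,0],[0,0,25,0,0,0],[0,0,0,0,0,0]]], grip=255, squeeze=35)

```text
time: 10.65
ee_pos: [0.488, -0.3785, 0.1152]
eef_rot: [0.706, -0.045, 0.045, -0.706]
contact_force: [0.9, 0.7, -0.6]
gripper_width: 0.0456
```

```bash
python3 - <<'E'
from h import *
s=st((.482,-.084,.11))
E
```

```text
t 10.65 tcp [ 488.  -378.5  115.2] yaw -7.3 down [ 0.001 -0.    -1.   ] F [ 0.9  0.7 -0.6] w 0.0456 q1,7 [0.57 0.55]
need mm [ -6.  294.5  -5.2] rotvec [0.0002 0.0007 0.0004]
```

Emit:
carry_out(motion=[[[0,28,0,0,0,0],[0,28,0,0,0,0],[0,28,0,0,0,0],[0,28,0,0,0,0],[0,28,0,0,0,0],[0,28,0,0,0,0],[0,28,0,0,0,0],[0,28,0,0,0,0],[0,28,0,0,0,0],[0,25,0,0,0,0],[0,10,0,0,0,0],[0,0,0,0,0,0]]])

```text
time: 11.85
ee_pos: [0.4822, -0.0809, 0.1093]
eef_rot: [0.706, -0.048, 0.044, -0.705]
contact_force: [0.1, -0.6, -2.1]
gripper_width: 0.046
```

```bash
python3 - <<'E'
from h import *
s=st((.482,-.084,.11))
E
```

```text
t 11.85 tcp [482.2 -80.9 109.3] yaw -7.4 down [-0.006 -0.    -1.   ] F [ 0.1 -0.6 -2.1] w 0.0460 q1,7 [0.05 0.06]
need mm [-0.2 -3.1  0.7] rotvec [ 0.0001 -0.006   0.0018]
```

Emit:
carry_out(motion=[[[0,-3,0,0,-0.006,0.002],[0,0,-20,0,0,0],[0,0,-20,0,0,0],[0,0,-20,0,0,0],[0,0,-10,0,0,0],[0,0,0,0,0,0]]])

```text
time: 12.45
ee_pos: [0.4829, -0.0945, 0.0374]
eef_rot: [0.707, -0.047, 0.05, -0.704]
contact_force: [-0.9, 0.6, -0.9]
gripper_width: 0.0459
```

```bash
python3 - <<'E'
from h import *
s=st((.482,-.084,.027))
im,d=env.get_image("wrist"); cv2.imwrite("pics/w4.png",im[:,:,::-1])
E
```

```text
t 12.45 tcp [482.9 -94.5  37.4] yaw -7.8 down [ 0.005 -0.006 -1.   ] F [-0.9  0.6 -0.9] w 0.0459 q1,7 [0.09 0.09]
need mm [ -0.9  10.5 -10.4] rotvec [0.0055 0.0046 0.0095]
```

View pics/w4.png

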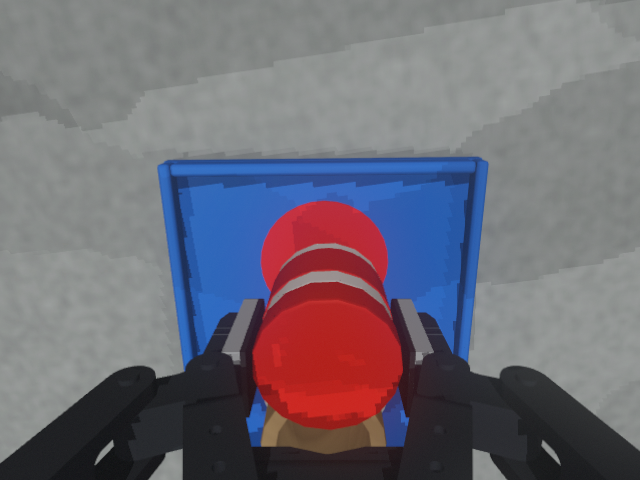

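The pot hangs over the red disc but is about 10 mm short in y, a drift that shows after each small correction. Fixing it before setting it down.

Emit:
carry_out(motion=[[[-1,9,0,0.005,0.004,0.009],[0,0,0,0,0,0],[0,0,0,0,0,0]]])

```text
time: 12.8
ee_pos: [0.4832, -0.0858, 0.0399]
eef_rot: [0.706, -0.044, 0.047, -0.705]
contact_force: [0.3, -0.8, -1.1]
gripper_width: 0.046
```

```bash
python3 - <<'E'
from h import *
s=st((.482,-.084,.027))
E
```

```text
t 12.80 tcp [483.2 -85.8  39.9] yaw -7.4 down [ 0.004 -0.001 -1.   ] F [ 0.3 -0.8 -1.1] w 0.0460 q1,7 [0.08 0.08]
need mm [ -1.2   1.8 -12.9] rotvec [0.0008 0.0039 0.001 ]
```

Emit:
carry_out(motion=[[[-1,1,-5,0,0.004,0],[0,0,-5,0,0,0],[0,0,-2,0,0,0],[0,0,0,0,0,0]]])

```text
time: 13.2
ee_pos: [0.4829, -0.0844, 0.0279]
eef_rot: [0.706, -0.044, 0.046, -0.705]
contact_force: [0.3, -0.4, -1.1]
gripper_width: 0.0459
```

```bash
python3 - <<'E'
from h import *
s=st((.482,-.084,.027))
E
```

```text
t 13.20 tcp [482.9 -84.4  27.9] yaw -7.3 down [ 0.002 -0.001 -1.   ] F [ 0.3 -0.4 -1.1] w 0.0459 q1,7 [0.07 0.08]
need mm [-0.9  0.4 -0.9] rotvec [ 0.001   0.0018 -0.0001]
```

Emit:
carry_out(motion=[[[0,0,-1,0,0,0],[0,0,0,0,0,0]]])

```text
time: 13.4
ee_pos: [0.4829, -0.0844, 0.0276]
eef_rot: [0.706, -0.044, 0.046, -0.705]
contact_force: [-1.6, 0.7, -0.9]
gripper_width: 0.0455
```

Emit:
carry_out(motion=[[[0,0,0,0,0,0],[0,0,0,0,0,0],[0,0,0,0,0,0],[0,0,10,0,0,0],[0,0,20,0,0,0],[0,0,25,0,0,0],[0,0,25,0,0,0],[0,0,25,0,0,0],[0,0,0,0,0,0]]], grip=60)

```text
time: 14.3
ee_pos: [0.4823, -0.0847, 0.1389]
eef_rot: [0.706, -0.045, 0.046, -0.705]
contact_force: [-0.3, -0.2, -0.7]
gripper_width: 0.0653
```

```bash
python3 - <<'E'
from h import *
s=st((.673,-.1005,.13),-14.6)
E
```

```text
t 14.30 tcp [482.3 -84.7 138.9] yaw -7.3 down [ 0.002 -0.001 -1.   ] F [-0.3 -0.2 -0.7] w 0.0653 q1,7 [0.05 0.06]
need mm [190.7 -15.8  -8.9] rotvec [ 0.0012  0.0014 -0.1268]
```

Next is the cork.

Emit:
carry_out(motion=[[[22,-2,0,0,0,-0.02],[22,-2,0,0,0,-0.02],[22,-2,0,0,0,-0.02],[22,-2,0,0,0,-0.02],[22,-2,0,0,0,-0.02],[22,-2,0,0,0,-0.02],[22,-2,0,0,0,0],[18,-1,0,0,0,0],[8,0,0,0,0,0],[0,0,0,0,0,0]]])

```text
time: 15.3
ee_pos: [0.6649, -0.0996, 0.1381]
eef_rot: [0.702, -0.09, 0.088, -0.701]
contact_force: [-0.2, -0.7, -0.4]
gripper_width: 0.0656
```

```bash
python3 - <<'E'
from h import *
s=st((.673,-.1005,.13),-14.6)
im,d=env.get_image("wrist"); cv2.imwrite("pics/w5.png",im[:,:,::-1])
W=cloud(d,"wrist",s); m=(abs(W[...,2]-.030)<.004)&(np.hypot(W[...,0]-.673,W[...,1]+.1005)<.045)
p=W[m]; print(m.sum(),(p.min(0)+p.max(0))/2,cv2.minAreaRect((p[:,:2]*1000).astype(np.float32)))
im,d=env.get_image("top"); cv2.imwrite("pics/t5.png",cv2.resize(im[160:345,120:510,::-1],None,fx=2,fy=2,interpolation=cv2.INTER_CUBIC))
E
```

```text
t 15.30 tcp [664.9 -99.6 138.1] yaw -14.5 down [-0.003 -0.    -1.   ] F [-0.2 -0.7 -0.4] w 0.0656 q1,7 [ 0.04 -0.06]
need mm [ 8.1 -0.9 -8.1] rotvec [ 0.0003 -0.0031 -0.0016]
5541 [ 0.67402002 -0.10087893  0.0291286 ] ((674.0708618164062, -100.87606811523438), (59.92192459106445, 38.0069465637207), 75.34209442138672)
```

View pics/w5.png

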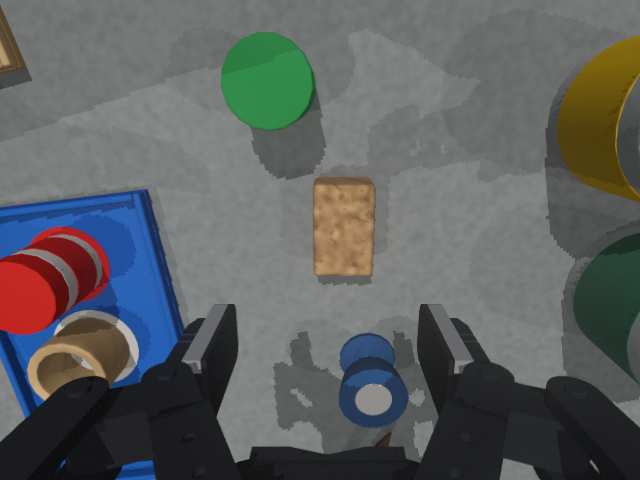

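View pics/t5.png

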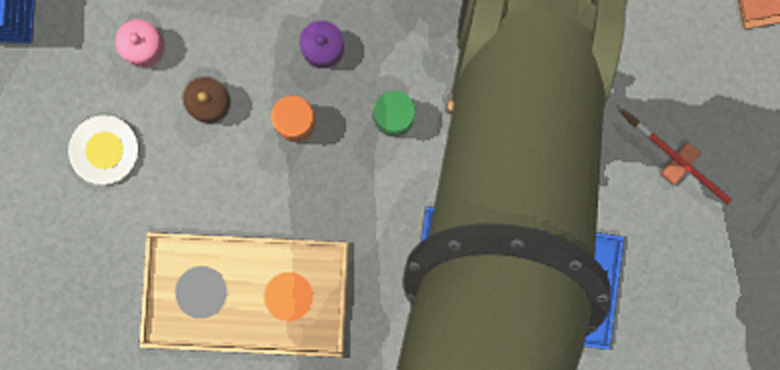

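Wrist view: the cork at (345,227) measures 60×38 mm with its centre at (.674,-.101) and a long axis of 75.3°. Red pot and ring stand in the tray. Descending.

Emit:
carry_out(motion=[[[9,-1,-10,0,-0.003,-0.002],[0,0,-25,0,0,0],[0,0,-25,0,0,0],[0,0,-20,0,0,0],[0,0,-10,0,0,0],[0,0,0,0,0,0]]])

```text
time: 16.0
ee_pos: [0.6714, -0.1012, 0.0449]
eef_rot: [0.701, -0.09, 0.091, -0.701]
contact_force: [-0.3, -0.9, -0.3]
gripper_width: 0.065
```

```bash
python3 - <<'E'
from h import *
s=st((.674,-.101,.007),-14.6)
E
```

```text
t 16.00 tcp [ 671.4 -101.2   44.9] yaw -14.7 down [ 0.001 -0.    -1.   ] F [-0.3 -0.9 -0.3] w 0.0650 q1,7 [ 0.05 -0.05]
need mm [  2.6   0.2 -37.9] rotvec [0.0005 0.0006 0.0024]
```

Emit:
carry_out(motion=[[[3,0,-12,0,0,0.002],[0,0,-12,0,0,0],[0,0,-8,0,0,0],[0,0,-5,0,0,0],[0,0,0,0,0,0]]])

```text
time: 16.5
ee_pos: [0.676, -0.1015, 0.0069]
eef_rot: [0.701, -0.089, 0.091, -0.701]
contact_force: [-0.3, 0.4, -0.1]
gripper_width: 0.0653
```

```bash
python3 - <<'E'
from h import *
s=st((.674,-.101,.007),-14.6)
E
```

```text
t 16.50 tcp [ 676.  -101.5    6.9] yaw -14.6 down [ 0.004 -0.001 -1.   ] F [-0.3  0.4 -0.1] w 0.0653 q1,7 [ 0.05 -0.04]
need mm [-2.   0.5  0.1] rotvec [0.0009 0.004  0.0004]
```

Emit:
carry_out(motion=[[[-2,0,0,0,0.004,0],[0,0,0,0,0,0],[0,0,0,0,0,0],[0,0,0,0,0,0],[0,0,0,0,0,0],[0,0,0,0,0,0],[0,0,15,0,0,0],[0,0,25,0,0,0],[0,0,25,0,0,0],[0,0,25,0,0,0],[0,0,25,0,0,0],[0,0,0,0,0,0]]], grip=255, squeeze=35)

```text
time: 17.7
ee_pos: [0.674, -0.1019, 0.1325]
eef_rot: [0.702, -0.089, 0.091, -0.701]
contact_force: [-0.2, 0.2, -0.6]
gripper_width: 0.0372
```

```bash
python3 - <<'E'
from h import *
s=st((.464,-.221,.12))
E
```

```text
t 17.70 tcp [ 674.  -101.9  132.5] yaw -14.6 down [ 0.003 -0.002 -1.   ] F [-0.2  0.2 -0.6] w 0.0372 q1,7 [ 0.04 -0.06]
need mm [-210.  -119.1  -12.5] rotvec [0.0014 0.0028 0.1281]
```

Emit:
carry_out(motion=[[[-22,-12,0,0,0,0.02],[-22,-12,0,0,0,0.02],[-22,-12,0,0,0,0.02],[-22,-12,0,0,0,0.02],[-22,-12,0,0,0,0.02],[-22,-12,0,0,0,0.02],[-22,-12,0,0,0,0],[-22,-12,0,0,0,0],[-18,-10,0,0,0,0],[-8,-5,0,0,0,0],[0,0,0,0,0,0]]])

```text
time: 18.8
ee_pos: [0.4631, -0.2144, 0.1368]
eef_rot: [0.706, -0.043, 0.048, -0.706]
contact_force: [0.6, -0.7, -0.4]
gripper_width: 0.0374
```

```bash
python3 - <<'E'
from h import *
s=st((.464,-.221,.12))
im,d=env.get_image("wrist"); cv2.imwrite("pics/w6.png",im[:,:,::-1])
E
```

```text
t 18.80 tcp [ 463.1 -214.4  136.8] yaw -7.4 down [ 0.007 -0.001 -1.   ] F [ 0.6 -0.7 -0.4] w 0.0374 q1,7 [0.32 0.32]
need mm [  0.9  -6.6 -16.8] rotvec [0.0006 0.0069 0.0017]
```

View pics/w6.png

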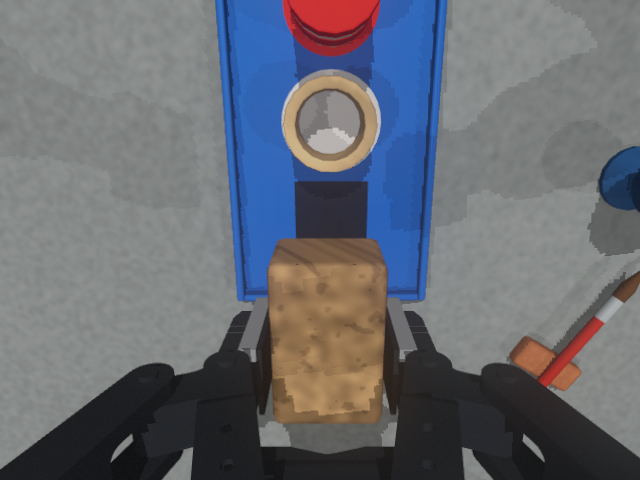

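The ring (330,122) sits on the white disc, and the cork is lined up with the black rectangle. Lowering.

Emit:
carry_out(motion=[[[1,-5,-10,0,0.007,0],[0,0,-25,0,0,0],[0,0,-25,0,0,0],[0,0,-25,0,0,0],[0,0,-10,0,0,0],[0,0,0,0,0,0]]])

```text
time: 19.45
ee_pos: [0.4726, -0.2165, 0.0362]
eef_rot: [-0.706, 0.041, -0.044, 0.706]
contact_force: [-0.2, -0.5, -0.6]
gripper_width: 0.0367
```

```bash
python3 - <<'E'
from h import *
s=st((.464,-.2207,.0125))
E
```

```text
t 19.45 tcp [ 472.6 -216.5   36.2] yaw -6.9 down [ 0.005 -0.    -1.   ] F [-0.2 -0.5 -0.6] w 0.0367 q1,7 [0.34 0.35]
need mm [ -8.6  -4.2 -23.7] rotvec [ 0.0002  0.0048 -0.0072]
```

Emit:
carry_out(motion=[[[-8,-4,-2,0,0.005,-0.007],[0,0,0,0,0,0],[0,0,-10,0,0,0],[0,0,-6,0,0,0],[0,0,-3,0,0,0],[0,0,0,0,0,0]]])

```text
time: 20.05
ee_pos: [0.4664, -0.2216, 0.016]
eef_rot: [0.706, -0.044, 0.046, -0.705]
contact_force: [-0.5, -0.1, -0.6]
gripper_width: 0.0373
```

```bash
python3 - <<'E'
from h import *
s=st((.464,-.2207,.0125))
E
```

```text
t 20.05 tcp [ 466.4 -221.6   16. ] yaw -7.3 down [ 0.004 -0.002 -1.   ] F [-0.5 -0.1 -0.6] w 0.0373 q1,7 [0.35 0.35]
need mm [-2.4  0.9 -3.5] rotvec [ 0.0021  0.0038 -0.0002]
```

Emit:
carry_out(motion=[[[-2,1,-3,0.002,0.004,0],[0,0,0,0,0,0]]])

```text
time: 20.25
ee_pos: [0.4644, -0.2205, 0.0129]
eef_rot: [-0.706, 0.045, -0.045, 0.706]
contact_force: [0.1, 0.0, -1.2]
gripper_width: 0.0373
```

Emit:
carry_out(motion=[[[0,0,0,0,0,0],[0,0,0,0,0,0],[0,0,0,0,0,0],[0,0,0,0,0,0],[0,0,10,0,0,0],[0,0,20,0,0,0],[0,0,25,0,0,0],[0,0,25,0,0,0],[0,0,25,0,0,0],[0,0,0,0,0,0]]], grip=60)

```text
time: 21.25
ee_pos: [0.4639, -0.2205, 0.1252]
eef_rot: [0.706, -0.045, 0.045, -0.706]
contact_force: [-0.8, 0.3, -0.1]
gripper_width: 0.0651
```

```bash
python3 - <<'E'
from h import *
s=st((.6473,.1065,.13),-3)
im,d=env.get_image("wrist"); cv2.imwrite("pics/w7.png",im[:,:,::-1])
E
```

```text
t 21.25 tcp [ 463.9 -220.5  125.2] yaw -7.3 down [ 0. -0. -1.] F [-0.8  0.3 -0.1] w 0.0651 q1,7 [0.33 0.34]
need mm [183.4 327.    4.8] rotvec [0.0002 0.0003 0.0751]
```

View pics/w7.png

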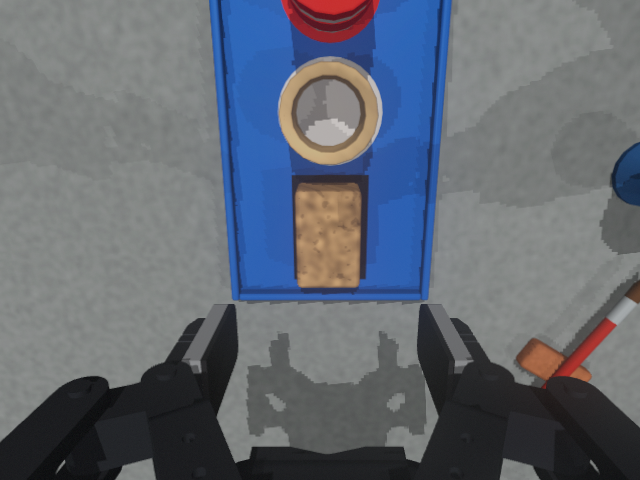

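The cork (327,235) lies flat and square on the rectangle. Next, the orange pot.

Emit:
carry_out(motion=[[[13,24,5,0,0,0.01],[13,24,5,0,0,0.01],[13,24,5,0,0,0.01],[13,24,0,0,0,0.01],[13,24,0,0,0,0.01],[13,24,0,0,0,0.01],[13,24,0,0,0,0.01],[13,24,0,0,0,0],[13,24,0,0,0,0],[13,24,0,0,0,0],[13,24,0,0,0,0],[13,24,0,0,0,0],[13,20,0,0,0,0],[8,10,0,0,0,0],[0,0,0,0,0,0]]])

```text
time: 22.8
ee_pos: [0.6358, 0.1112, 0.1281]
eef_rot: [0.707, -0.029, 0.013, -0.706]
contact_force: [-0.7, 0.2, -0.4]
gripper_width: 0.0652
```

```bash
python3 - <<'E'
from h import *
s=st((.6473,.1065,.02),-3)
im,d=env.get_image("wrist"); cv2.imwrite("pics/w8.png",im[:,:,::-1])
W=cloud(d,"wrist",s); m=(abs(W[...,2]-.054)<.004)&(np.hypot(W[...,0]-.6473,W[...,1]-.1065)<.04)
p=W[m]; print(m.sum(),(p.min(0)+p.max(0))/2,np.ptp(p,axis=0))
E
```

```text
t 22.80 tcp [635.8 111.2 128.1] yaw -3.3 down [-0.022 -0.    -1.   ] F [-0.7  0.2 -0.4] w 0.0652 q1,7 [-0.25 -0.22]
need mm [  11.5   -4.7 -108.1] rotvec [ 0.0004 -0.0223  0.006 ]
5350 [0.64732641 0.10607757 0.05320985] [0.04614464 0.04626535 0.00640211]
```

View pics/w8.png

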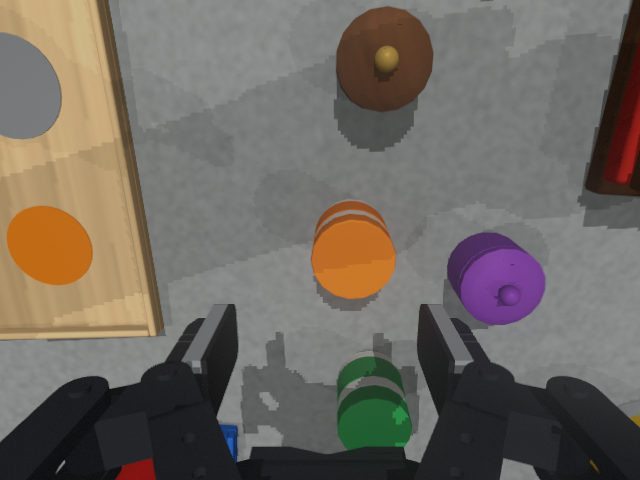

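The orange pot (352,258) is at (.6473,.1063), and the views agree. The dark box with the brass knob is at (384,58), and purple (495,280) is clear of the jaws.

Emit:
carry_out(motion=[[[11,-4,-10,0,-0.022,0.006],[0,0,-20,0,0,0],[0,0,-10,0,0,0],[0,0,0,0,0,0],[0,0,0,0,0,0]]])

```text
time: 23.35
ee_pos: [0.6442, 0.0977, 0.0872]
eef_rot: [0.709, -0.022, 0.02, -0.705]
contact_force: [-0.2, -0.3, 0.8]
gripper_width: 0.0653
```

```bash
python3 - <<'E'
from h import *
s=st((.6473,.1063,.02),-3)
E
```

```text
t 23.35 tcp [644.2  97.7  87.2] yaw -3.4 down [-0.003 -0.006 -1.   ] F [-0.2 -0.3  0.8] w 0.0653 q1,7 [-0.23 -0.2 ]
need mm [  3.1   8.6 -67.2] rotvec [ 0.0055 -0.0026  0.0078]
```

Emit:
carry_out(motion=[[[3,8,0,0.005,-0.003,0.007],[0,0,-10,0,0,0],[0,0,-20,0,0,0],[0,0,-20,0,0,0],[0,0,-10,0,0,0],[0,0,0,0,0,0]]])

```text
time: 23.95
ee_pos: [0.6493, 0.1073, 0.0276]
eef_rot: [-0.706, 0.016, -0.021, 0.708]
contact_force: [-0.6, -0.3, -0.2]
gripper_width: 0.0652
```

```bash
python3 - <<'E'
from h import *
s=st((.6473,.1063,.02),-3)
E
```

```text
t 23.95 tcp [649.3 107.3  27.6] yaw -3.0 down [ 0.007  0.002 -1.   ] F [-0.6 -0.3 -0.2] w 0.0652 q1,7 [-0.24 -0.2 ]
need mm [-2.  -1.  -7.6] rotvec [-0.0016  0.0068 -0.0005]
```

Emit:
carry_out(motion=[[[-2,-1,-6,0,0.007,0],[0,0,0,0,0,0]]])

```text
time: 24.15
ee_pos: [0.6476, 0.1064, 0.0219]
eef_rot: [-0.706, 0.018, -0.018, 0.707]
contact_force: [-0.2, -0.5, -0.3]
gripper_width: 0.0654
```

Emit:
carry_out(motion=[[[0,0,0,0,0,0],[0,0,0,0,0,0],[0,0,0,0,0,0],[0,0,0,0,0,0],[0,0,0,0,0,0],[0,0,15,0,0,0],[0,0,25,0,0,0],[0,0,25,0,0,0],[0,0,25,0,0,0],[0,0,0,0,0,0]]], grip=255, squeeze=35)

```text
time: 25.15
ee_pos: [0.648, 0.1062, 0.1203]
eef_rot: [-0.706, 0.017, -0.019, 0.708]
contact_force: [-0.1, 0.1, -0.8]
gripper_width: 0.0464
```

```bash
python3 - <<'E'
from h import *
s=st((.4458,.1076,.11),-1.5)
E
```

```text
t 25.15 tcp [648.  106.2 120.3] yaw -3.0 down [ 0.003  0.002 -1.   ] F [-0.1  0.1 -0.8] w 0.0464 q1,7 [-0.24 -0.2 ]
need mm [-202.2    1.4  -10.3] rotvec [-0.0022  0.0025  0.0257]
```

Emit:
carry_out(motion=[[[-22,0,0,0,0,0.006],[-22,0,0,0,0,0.006],[-22,0,0,0,0,0.006],[-22,0,0,0,0,0.006],[-22,0,0,0,0,0],[-22,0,0,0,0,0],[-22,0,0,0,0,0],[-22,0,0,0,0,0],[-14,0,0,0,0,0],[-6,0,0,0,0,0],[0,0,0,0,0,0]]])

```text
time: 26.25
ee_pos: [0.4427, 0.1051, 0.1218]
eef_rot: [-0.706, 0.008, -0.011, 0.708]
contact_force: [0.9, 1.1, -1.2]
gripper_width: 0.0461
```

```bash
python3 - <<'E'
from h import *
s=st((.4458,.1076,.11),-1.5)
im,d=env.get_image("wrist"); cv2.imwrite("pics/w9.png",im[:,:,::-1])
E
```

```text
t 26.25 tcp [442.7 105.1 121.8] yaw -1.5 down [ 0.004  0.002 -1.   ] F [ 0.9  1.1 -1.2] w 0.0461 q1,7 [-0.33 -0.27]
need mm [  3.1   2.5 -11.8] rotvec [-0.0024  0.0044  0.0008]
```

View pics/w9.png

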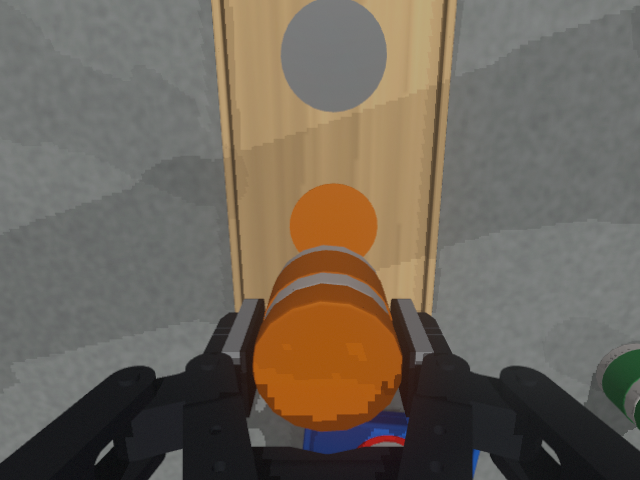

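The pot is above the orange disc (333,225), and the grey disc is at (333,54). Lowering.

Emit:
carry_out(motion=[[[3,2,-10,0,0.004,0],[0,0,-20,0,0,0],[0,0,-20,0,0,0],[0,0,-20,0,0,0],[0,0,-6,0,0,0],[0,0,0,0,0,0]]])

```text
time: 26.9
ee_pos: [0.4537, 0.1083, 0.0408]
eef_rot: [-0.706, 0.008, -0.012, 0.708]
contact_force: [-1.0, -0.5, -1.1]
gripper_width: 0.0461
```

```bash
python3 - <<'E'
from h import *
s=st((.4458,.1076,.027),-1.5)
E
```

```text
t 26.90 tcp [453.7 108.3  40.8] yaw -1.6 down [ 0.006  0.004 -1.   ] F [-1.  -0.5 -1.1] w 0.0461 q1,7 [-0.32 -0.25]
need mm [ -7.9  -0.7 -13.8] rotvec [-0.0038  0.0063  0.0023]
```

Emit:
carry_out(motion=[[[-7,-1,-2,-0.004,0.006,0.002],[0,0,-4,0,0,0],[0,0,-4,0,0,0],[0,0,0,0,0,0]]])

```text
time: 27.3
ee_pos: [0.4477, 0.1076, 0.0313]
eef_rot: [-0.707, 0.009, -0.01, 0.707]
contact_force: [-0.2, 0.1, -2.0]
gripper_width: 0.046
```

```bash
python3 - <<'E'
from h import *
s=st((.4458,.1076,.027),-1.5)
E
```

```text
t 27.30 tcp [447.7 107.6  31.3] yaw -1.5 down [ 0.002  0.    -1.   ] F [-0.2  0.1 -2. ] w 0.0460 q1,7 [-0.32 -0.25]
need mm [-1.9  0.  -4.3] rotvec [-0.0002  0.0024  0.0004]
```

Emit:
carry_out(motion=[[[-2,0,-4,0,0.002,0],[0,0,0,0,0,0]]])

```text
time: 27.5
ee_pos: [0.4464, 0.1078, 0.0279]
eef_rot: [-0.707, 0.009, -0.01, 0.707]
contact_force: [-0.4, 0.1, -1.6]
gripper_width: 0.0455
```

Emit:
carry_out(motion=[[[0,0,0,0,0,0],[0,0,0,0,0,0],[0,0,0,0,0,0],[0,0,10,0,0,0],[0,0,20,0,0,0],[0,0,25,0,0,0],[0,0,25,0,0,0],[0,0,25,0,0,0],[0,0,0,0,0,0]]], grip=55)

```text
time: 28.4
ee_pos: [0.4455, 0.1074, 0.1397]
eef_rot: [-0.707, 0.009, -0.01, 0.707]
contact_force: [-0.3, 0.4, 0.2]
gripper_width: 0.0668
```

```bash
python3 - <<'E'
from h import *
s=st((.6675,.206,.13),-1.5)
E
```

```text
t 28.40 tcp [445.5 107.4 139.7] yaw -1.5 down [ 0.002  0.001 -1.   ] F [-0.3  0.4  0.2] w 0.0668 q1,7 [-0.34 -0.27]
need mm [222.   98.6  -9.7] rotvec [-0.0008  0.002   0.0007]
```

Emit:
carry_out(motion=[[[22,10,0,0,0,0],[22,10,0,0,0,0],[22,10,0,0,0,0],[22,10,0,0,0,0],[22,10,0,0,0,0],[22,10,0,0,0,0],[22,10,0,0,0,0],[22,10,0,0,0,0],[22,10,0,0,0,0],[16,6,0,0,0,0],[8,2,0,0,0,0],[0,0,0,0,0,0]]])

```text
time: 29.6
ee_pos: [0.6704, 0.2078, 0.1382]
eef_rot: [0.707, -0.011, 0.008, -0.707]
contact_force: [-0.6, 0.2, -0.7]
gripper_width: 0.0675
```

```bash
python3 - <<'E'
from h import *
s=st((.6675,.206,.012),-1.5)
im,d=env.get_image("wrist"); cv2.imwrite("pics/w10.png",im[:,:,::-1])
W=cloud(d,"wrist",s); m=(abs(W[...,2]-.038)<.006)&(np.hypot(W[...,0]-.6675,W[...,1]-.206)<.04)
p=W[m]; print(m.sum(),(p.min(0)+p.max(0))/2,np.ptp(p,axis=0))
k=(W[...,2]>.048)&(np.hypot(W[...,0]-.6675,W[...,1]-.206)<.03); print("knob",k.sum(),np.median(W[k],axis=0),W[k][:,2].max())
E
```

```text
t 29.60 tcp [670.4 207.8 138.2] yaw -1.6 down [-0.005 -0.001 -1.   ] F [-0.6  0.2 -0.7] w 0.0675 q1,7 [-0.37 -0.32]
need mm [  -2.9   -1.8 -126.2] rotvec [ 0.0009 -0.0047  0.0011]
4742 [0.66813386 0.20746773 0.03764021] [0.04934798 0.04977927 0.01115929]
knob 9023 [0.66505905 0.21949369 0.21715361] 0.2260398839300936
```

View pics/w10.png

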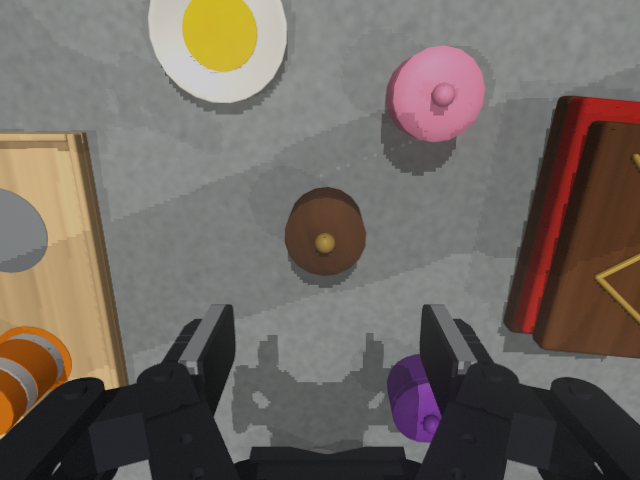

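The dark box (325,230) has a brass knob at (325,243), so it's the right one. Pink (437,95) and purple (418,398) are clear. Centre (.668,.207).

Emit:
carry_out(motion=[[[-2,-1,-10,0,-0.005,0],[0,0,-20,0,0,0],[0,0,-20,0,0,0],[0,0,-12,0,0,0],[0,0,0,0,0,0]]])

```text
time: 30.15
ee_pos: [0.6637, 0.2041, 0.0759]
eef_rot: [0.708, -0.011, 0.01, -0.706]
contact_force: [-0.6, 0.2, 0.1]
gripper_width: 0.0671
```

```bash
python3 - <<'E'
from h import *
s=st((.668,.2067,.007),-1.5)
E
```

```text
t 30.15 tcp [663.7 204.1  75.9] yaw -1.6 down [-0.001 -0.002 -1.   ] F [-0.6  0.2  0.1] w 0.0671 q1,7 [-0.37 -0.32]
need mm [  4.3   2.6 -68.9] rotvec [ 0.0018 -0.0014  0.0025]
```

Emit:
carry_out(motion=[[[4,2,0,0.002,-0.001,0.002],[0,0,0,0,0,0],[0,0,-20,0,0,0],[0,0,-20,0,0,0],[0,0,-14,0,0,0],[0,0,0,0,0,0]]])

```text
time: 30.75
ee_pos: [0.6712, 0.2071, 0.0265]
eef_rot: [-0.706, 0.006, -0.012, 0.708]
contact_force: [-0.1, 0.4, -0.1]
gripper_width: 0.067
```

```bash
python3 - <<'E'
from h import *
s=st((.668,.2067,.007),-1.5)
E
```

```text
t 30.75 tcp [671.2 207.1  26.5] yaw -1.5 down [ 0.008  0.003 -1.   ] F [-0.1  0.4 -0.1] w 0.0670 q1,7 [-0.37 -0.31]
need mm [ -3.2  -0.4 -19.5] rotvec [-0.0032  0.0084  0.0005]
```

Emit:
carry_out(motion=[[[-3,0,-6,-0.003,0.008,0],[0,0,-8,0,0,0],[0,0,-4,0,0,0],[0,0,0,0,0,0]]])

```text
time: 31.15
ee_pos: [0.6694, 0.2076, 0.0096]
eef_rot: [-0.707, 0.008, -0.01, 0.707]
contact_force: [-0.4, -0.8, -0.0]
gripper_width: 0.067
```

```bash
python3 - <<'E'
from h import *
s=st((.668,.2067,.007),-1.5)
E
```

```text
t 31.15 tcp [669.4 207.6   9.6] yaw -1.5 down [ 0.003  0.001 -1.   ] F [-0.4 -0.8 -0. ] w 0.0670 q1,7 [-0.37 -0.31]
need mm [-1.4 -0.9 -2.6] rotvec [-0.001   0.0028  0.0004]
```

Emit:
carry_out(motion=[[[-1,-1,-2,0,0.003,0],[0,0,0,0,0,0]]])

```text
time: 31.35
ee_pos: [0.6686, 0.2065, 0.0078]
eef_rot: [-0.707, 0.009, -0.009, 0.707]
contact_force: [-0.5, 0.4, 0.4]
gripper_width: 0.0667
```

Emit:
carry_out(motion=[[[0,0,0,0,0,0],[0,0,0,0,0,0],[0,0,0,0,0,0],[0,0,0,0,0,0],[0,0,0,0,0,0],[0,0,15,0,0,0],[0,0,25,0,0,0],[0,0,25,0,0,0],[0,0,25,0,0,0],[0,0,10,0,0,0],[0,0,0,0,0,0]]], grip=255, squeeze=35)

```text
time: 32.45
ee_pos: [0.6684, 0.2063, 0.1158]
eef_rot: [-0.707, 0.009, -0.01, 0.708]
contact_force: [0.3, 0.2, -0.9]
gripper_width: 0.0485
```

```bash
python3 - <<'E'
from h import *
s=st((.4485,.2073,.11),-1.5)
E
```

```text
t 32.45 tcp [668.4 206.3 115.8] yaw -1.5 down [ 0.001  0.001 -1.   ] F [ 0.3  0.2 -0.9] w 0.0485 q1,7 [-0.37 -0.32]
need mm [-219.9    1.    -5.8] rotvec [-0.0015  0.0015  0.0007]
```

Emit:
carry_out(motion=[[[-22,0,0,0,0,0],[-22,0,0,0,0,0],[-22,0,0,0,0,0],[-22,0,0,0,0,0],[-22,0,0,0,0,0],[-22,0,0,0,0,0],[-22,0,0,0,0,0],[-22,0,0,0,0,0],[-22,0,0,0,0,0],[-12,0,0,0,0,0],[-6,0,0,0,0,0],[0,0,0,0,0,0]]])

```text
time: 33.65
ee_pos: [0.4378, 0.2027, 0.1062]
eef_rot: [0.709, -0.013, 0.005, -0.705]
contact_force: [1.3, 0.4, -0.4]
gripper_width: 0.0485
```

```bash
python3 - <<'E'
from h import *
s=st((.4485,.2073,.11),-1.5)
im,d=env.get_image("wrist"); cv2.imwrite("pics/w11.png",im[:,:,::-1])
E
```

```text
t 33.65 tcp [437.8 202.7 106.2] yaw -1.5 down [-0.011 -0.005 -1.   ] F [ 1.3  0.4 -0.4] w 0.0485 q1,7 [-0.53 -0.46]
need mm [10.7  4.6  3.8] rotvec [ 0.005  -0.0115  0.0006]
```

View pics/w11.png

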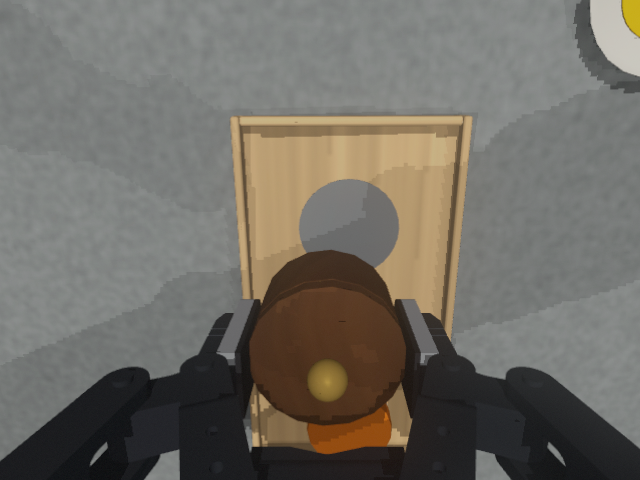

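The box is held upright, with the grey disc (349,226) ahead and about 10 mm off in x. Correcting, then lowering.

Emit:
carry_out(motion=[[[10,4,0,0.005,-0.011,0],[0,0,0,0,0,0],[0,0,-20,0,0,0],[0,0,-20,0,0,0],[0,0,-20,0,0,0],[0,0,0,0,0,0],[0,0,0,0,0,0]]])

```text
time: 34.4
ee_pos: [0.4563, 0.2076, 0.0447]
eef_rot: [-0.706, 0.008, -0.013, 0.708]
contact_force: [-0.1, -0.3, -0.6]
gripper_width: 0.0487
```

```bash
python3 - <<'E'
from h import *
s=st((.4485,.2073,.013),-1.5)
E
```

```text
t 34.40 tcp [456.3 207.6  44.7] yaw -1.7 down [ 0.007  0.002 -1.   ] F [-0.1 -0.3 -0.6] w 0.0487 q1,7 [-0.52 -0.44]
need mm [ -7.8  -0.3 -31.7] rotvec [-0.0025  0.0075  0.0042]
```

Emit:
carry_out(motion=[[[-7,0,-4,-0.002,0.007,0.004],[0,0,-10,0,0,0],[0,0,-8,0,0,0],[0,0,-4,0,0,0],[0,0,0,0,0,0]]])

```text
time: 34.9
ee_pos: [0.4504, 0.2083, 0.0188]
eef_rot: [-0.706, 0.008, -0.011, 0.708]
contact_force: [0.5, -0.3, -0.9]
gripper_width: 0.0483
```

```bash
python3 - <<'E'
from h import *
s=st((.4485,.2073,.013),-1.5)
E
```

```text
t 34.90 tcp [450.4 208.3  18.8] yaw -1.5 down [ 0.004  0.002 -1.   ] F [ 0.5 -0.3 -0.9] w 0.0483 q1,7 [-0.52 -0.44]
need mm [-1.9 -1.  -5.8] rotvec [-0.0022  0.0036  0.    ]
```

Emit:
carry_out(motion=[[[-2,-1,-4,-0.002,0.004,0],[0,0,-1,0,0,0],[0,0,0,0,0,0]]])

```text
time: 35.2
ee_pos: [0.4484, 0.2072, 0.0135]
eef_rot: [-0.707, 0.01, -0.009, 0.707]
contact_force: [-0.4, 0.5, -0.4]
gripper_width: 0.0485
```

Emit:
carry_out(motion=[[[0,0,0,0,0,0],[0,0,0,0,0,0],[0,0,0,0,0,0],[0,0,10,0,0,0],[0,0,20,0,0,0],[0,0,25,0,0,0],[0,0,25,0,0,0],[0,0,25,0,0,0],[0,10,25,0,0,0],[0,30,20,0,0,0],[0,30,0,0,0,0],[0,30,0,0,0,0],[0,30,0,0,0,0],[0,30,0,0,0,0],[0,30,0,0,0,0],[0,30,0,0,0,0],[0,20,0,0,0,0],[0,0,0,0,0,0]]], grip=55)

```text
time: 37.0
ee_pos: [0.4457, 0.4539, 0.1841]
eef_rot: [-0.705, 0.009, -0.014, 0.709]
contact_force: [-0.0, 0.0, 0.1]
gripper_width: 0.0665
```

```bash
python3 - <<'E'
from h import *
s=st()
im,d=env.get_image("top"); W=cloud(d)
cv2.imwrite("pics/t12.png",cv2.resize(im[160:345,120:510,::-1],None,fx=2,fy=2,interpolation=cv2.INTER_CUBIC))
im2,_=env.get_image("scene"); cv2.imwrite("pics/s12.png",im2[:,:,::-1])
def fr(c,a): 
    a=np.radians(a); y=np.array([np.cos(a),np.sin(a)]); x=np.array([y[1],-y[0]]); return lambda p:(np.round(1000*np.dot(np.array(p)-c,x),1),np.round(1000*np.dot(np.array(p)-c,y),1))
B=fr((.4727,-.1533),82.7); Wd=fr((.447,.1575),88.5)
for n,x,y,h,f in (("red",.482,-.084,.059,B),("ring",.473,-.149,.041,B),("cork",.464,-.221,.035,B),("orange",.4458,.1076,.059,Wd),("trinket",.4485,.2073,.047,Wd),("green",.656,-.0064,.054,None),("egg",.6663,-.2121,.048,None)):
    m=(abs(W[...,2]-h)<.006)&(np.hypot(W[...,0]-x,W[...,1]-y)<.045); p=W[m]
    r=cv2.minAreaRect((p[:,:2]*1000).astype(np.float32)); c=np.array(((p.min(0)+p.max(0))/2)[:2])
    print(n,m.sum(),np.round(c,4),np.round(r[1],1),round(r[2],1),"medz %.4f"%np.median(p[:,2]),f(c) if f else "")
E
```

```text
t 37.00 tcp [445.7 453.9 184.1] yaw -1.8 down [ 0.007  0.006 -1.   ] F [-0.   0.   0.1] w 0.0665 q1,7 [-0.87 -0.83]
red 356 [ 0.4826 -0.0837] [43.7 46. ] 1.2 medz 0.0583 (np.float64(1.0), np.float64(70.2))
ring 210 [ 0.4728 -0.159 ] [48.7 69.7] 1.3 medz 0.0402 (np.float64(0.8), np.float64(-5.7))
cork 453 [ 0.4639 -0.2201] [60.5 37.9] 83.1 medz 0.0342 (np.float64(-0.3), np.float64(-67.3))
orange 362 [0.4457 0.1075] [44.7 44.4] 47.1 medz 0.0584 (np.float64(-0.0), np.float64(-50.0))
trinket 317 [0.448  0.2074] [46.3 44.7] 1.9 medz 0.0450 (np.float64(-0.4), np.float64(49.9))
green 341 [ 0.6559 -0.0065] [45.6 44.6] 1.2 medz 0.0535 
egg 319 [ 0.666 -0.212] [44.2 44.8] 80.1 medz 0.0477
```

View pics/t12.png

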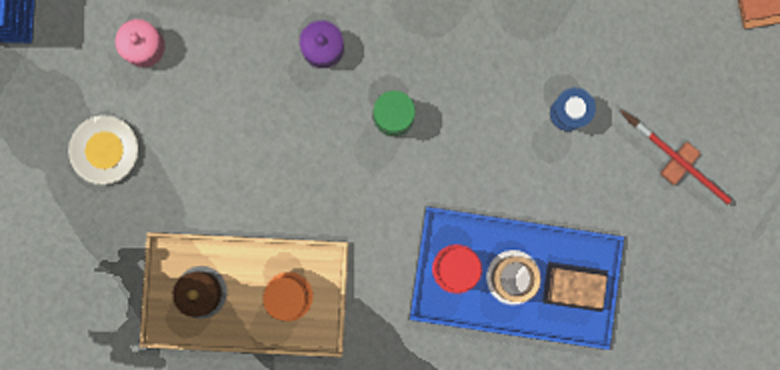

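View pics/s12.png

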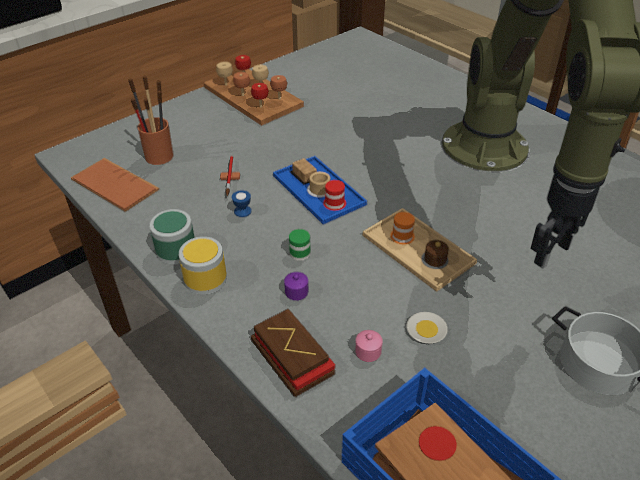

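All five items stand on their marks. The ring figure picked up some cork pixels (70 mm extent), so I'll re-measure it with a tighter radius before handing in.

```bash
python3 - <<'E'
from h import *
im,d=env.get_image("top"); W=cloud(d)
m=(abs(W[...,2]-.041)<.006)&(np.hypot(W[...,0]-.473,W[...,1]+.149)<.032); p=W[m]
c=((p.min(0)+p.max(0))/2)[:2]; a=np.radians(82.7); y=np.array([np.cos(a),np.sin(a)]); x=np.array([y[1],-y[0]]); q=c-np.array([.4727,-.1533])
print(c,np.ptp(p,axis=0),"x %.1f y %.1f"%(1e3*q@x,1e3*q@y))
ok=abs(q@x)<.008 and abs(q@y-.004)<.008
if ok: print(env.sign_off())
E
```

```text
[ 0.47269125 -0.1487068 ] [0.04901924 0.04951835 0.01040594] x -0.6 y 4.6
the job is handed in; nothing more can be done
None
```

Both kits are made up and the job is handed in at about 37 s of the 125 s. All five things stand on their marks in the last top view. `sign_off` returned no verdict, so these measurements are the only check.

| Thing | Measured in its tray frame, x / y (mm) | Mark, x / y (mm) |
|---|---|---|
| Red pot | 1.0 / 70.2 | 0 / 70 |
| Napkin ring | -0.6 / 4.6 | 0 / 4 |
| Cork block | -0.3 / -67.3 | 0 / -68 |
| Orange pot | 0.0 / -50.0 | 0 / -50 |
| Trinket box | -0.4 / 49.9 | 0 / 50 |

- **Cork angle:** about 0.4° off the rectangle's line.
- **Heights:** the tops sit where they should for things resting on the tray floors, and everything looks upright in the pictures.
- **Left alone:** the green pot and egg cup measured within 1 mm of where they started. The gripper was clear of everything at hand-in.
- **What disagreed:**
  - My first end check put the ring at y = -5.7 mm. That reading had included some cork pixels (70 mm extent), and a tighter re-measure gave 4.6 mm.
  - The arm also drifted 10–13 mm sideways on several moves. I corrected that each time before closing or releasing the jaws.

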